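# Lock two display-plinth modules together with the long T-key

## Robot

A 7-joint arm with a two-finger parallel gripper is mounted at the origin on the work surface. World frame = base frame: x ahead of the robot, y to its left, z up, the work surface at z = 0. Lengths are in m, angles in rad, forces in N, time in s.
With the tool pointing down it reaches from about 0.425 to 0.875 m from the base axis. Payload 4.7 kg.
Tool frame: the origin (TCP) lies between the finger pads; the fingertips stand ctrl.tip_reach ahead of it and the grasp point (between the pads) lies 5 mm behind it (ctrl.tip_reach is the distance from the TCP to the fingertips, in m); z points along the fingers, y is the direction in which the jaws open and shut (so a half turn about z gives the same grasp; the last joint's range is limited). The gripper opens to 87 mm and grips with 3 to 60 N. Pads are 19 mm wide; open, the fingers measure 117 mm over their backs; the gripper's body (75 mm by 190 mm) begins 51 mm behind the grasp point.
Start: joints at [-1.277, 0.321, -0.07, 1.45, 0.023, 1.371, -0.057], TCP at [0.18, 0.625, 0.237] pointing down, gripper open.
Joint ranges: [-2.86, 2.86], [-0.3, 2.09], [-1.38, 1.24], [0.06, 2.45], [-1.56, 4.7], [0.09, 2.05], [-2.69, 2.69]. Speed limits (rad/s): [2.57, 2.57, 3.14, 3.14, 3.14, 3.14, 3.14].

## Interface

Orientations are given as a rotation vector (axis times angle).
In Python, from bench import ctrl gives the robot as it stands.
- The arm moves only by the shell command python3 -m handwheel 'ROWS' [FORCE]. ROWS is JSON, a list of rows, each a list of 7 numbers: the shift along the tool's x, y, z in mm, then the turn, a rotation vector about the tool's x, y, z in rad, then the gripper's target within -1 to 1 (shut at 1, half-way at 0, fully open at -1). In form: [[dx, dy, dz, ax, ay, az, grip], ...]. A call has 1 to 12 rows; each row is the pose to reach, as a shift and turn from the pose commanded when the call began, along the tool's axes at that moment; what a row does not reach only later rows make up. A row lasts 1/8 s, in which the tool goes at most 62.5 mm and 10.7 degrees, less where a joint would pass 70% of its speed; a pose out of reach is approached as far as the arm can. A call with a gripper value outside its range is refused whole. The fingers move at their own pace and stop on an object; FORCE is the grip in N (left out, the last holds). Time passes only in rows, so rows that repeat a pose let the fingers close. It gives the time, the measured TCP pose, the force and the opening at its end, in the units of the state.
- ctrl.get_state(): the state, without advancing time (a new reading comes with each control period).
- ctrl.get_image(name): name is "scene" or "top" or "wrist"; returns the picture (400x640x3 uint8, red, green, blue); there is no depth.
- ctrl.camera_model(name): a dict with "mtx" (3x3 intrinsics, pixels), "k1" (the pictures are not rectified: a ray, as slopes to the right and down, at radius r is drawn at 1 + k1 r^2 times it, then the intrinsics apply), "xyz" and "orientation" of the camera in the world. Camera axes: x right, y up, looking along -z (the intrinsics and any distortion apply to the point x, -y, -z); pixel columns grow to the right and rows downward; lengths in m; the calibration is good to about 2 mm. A picture is of the moment at which its call begins: read the wrist's pose just before it. camera_model takes no time and is no camera call; for the wrist camera it gives the pose at the moment of the call.
- ctrl.close_job(): hands the job in, once; it reports no verdict.
The state is a dict: "time": time; "joint_positions": joint angles; "qd": joint speeds; "joint_torque": joint torques, N m; "position": TCP position; "tool_rot": TCP orientation; "ft_force": force on the tool from outside, world axes, zero at the start; "torque": the same for the moment, N m; "grip_width": opening from 0.0 (shut) to 1.0 (fully open).
Only numpy, scipy, OpenCV 4.12 (cv2) and the standard library are available. Lean on these libraries where they do the work, as an engineer would, in place of code of your own. Each camera call takes 0.05 s, during which the arm holds its last target.

## Task

Lock the two display-plinth modules tightly together: take the T-key from the tool block, lower its square socket down the deep key hole, feel for the square stem of the draw cam at the bottom and turn it clockwise until it comes to its stop and the gap between the modules is drawn shut. Then stand the key upright in its hole in the tool block again, and leave the thread cones, the clay bowl and the woven ring where they are.

Things in the scene. Friction and masses are not known exactly. Their poses are not given: they have to be found in the camera images.
- module_a: The larger plinth module: plywood with a white top, 180 (x) x 190 (y) x 145 mm high, fixed. Origin: on the table, on the axis of the key hole; z up. In its frame it reaches from y = -150 to y = +40 mm (the face towards module B) and x = +-90 mm. Its lock is a draw cam low in that wall, worked by a stem at the bottom of the key hole.
- key_hole (a point): Centre of the key hole's mouth in the white top, 145 mm above the table, in a flanged steel ferrule: 50 mm wide at the top, narrowing to 39 mm within 10 mm. Below it the bore is straight, 39 mm in diameter.
- bore_floor (a point): Middle of the bore's flat floor, 12 mm above the table. On the axis stands the cam's steel stem: 18 mm square, 16 mm high, top edges bevelled 1.5 mm down to 16.5 mm square. It may stand at ANY angle about the vertical (not this point's): the key then lands on its top, lower edge 14 to 16 mm above the floor; turn it in small steps (the fit is +-7 degrees), trying down, until it drops to the floor.
- module_b (a joint): How far module B is drawn towards A, m: 0 is a 6 mm gap, 0.006 shut, in step with the stem's turn (120 degrees in all). It may start partly drawn in: the stem then needs 80 to 120 degrees clockwise seen from above to its hard stop, the key up to 15 degrees more (socket play). The stem turns stiffly (0.2 N m, so feeling about does not move it) and stays where left. Pushing B does nothing.
- module_b_edge (a point): Point on module B (plywood with a white top, 180 x 120 x 145 mm high): the middle of the upper edge that faces module A.
- key: The loose steel T-key, 0.35 kg, 186 mm long. Origin: centre of the socket's lower edge; z along the shank up to the handle. Socket: square tube 26 mm outside, 20 mm inside, 18 mm deep, sides along the key's x and y. Shank 13 mm thick. Crossbar: 110 mm along the key's x, 14 mm across (y), 16 mm high, centre 178 mm above the origin. It starts standing upright in the tool block.
- tool_block: Wooden tool block, 120 (x) x 85 (y) x 60 mm high, fixed. Origin: on the table, on the axis of its round key hole, which is 44 mm in diameter and 48 mm deep (flat floor 12 mm above the table). It reaches from x = -42 to +78 mm in its frame; two short tool handles stand fixed in it at x = 60, y = +-24 mm, up to 123 mm above the table.
- cone_a: Bystander: cone of mint thread, 67 mm wide, 144 mm high, standing on the table beyond the plinth. Origin: centre of its foot.
- cone_b: Bystander: cone of cream thread, 67 mm wide, 144 mm high, standing on the table beyond the tool block. Origin: centre of its foot.
- clay_bowl: Bystander: small clay bowl, 60 mm wide, 40 mm high, standing on the table on the robot's side of the tool block. Origin: centre of its foot.
- woven_ring: Bystander: blue woven ring, 90 mm wide, 9 mm high, on display flat on the white top of module A. Origin: centre of its underside.

How it is judged:
On the way, in this order (a step that is already met when the one before it is completed fails the run):
1. the key's socket is fully down over the square stem at the bottom of the key hole (z of key in the frame of module_a below 0.0165 m and horizontal distance between key and module_a below 0.006 m), for 0.2 s.
2. with the key down the key hole the gap between the modules is drawn shut (value of joint module_b above 0.0054 m and z of key in the frame of module_a below 0.025 m and horizontal distance between key and module_a below 0.006 m), for 0.2 s.
At the end, for the whole second after the job is handed in: The gap between the modules is shut to within 0.6 mm; the key stands at rest in its hole in the tool block, upright within 7 degrees, within 9 mm of the hole's axis and 6 mm of its floor; cones, bowl and ring are where they were (value of joint module_b above 0.0054 m and horizontal distance between key and tool_block below 0.009 m and z of key in the frame of tool_block below 0.018 m and angle between key's own z axis and vertical below 0.12 rad and linear speed of key below 0.02 m/s); the robot touches nothing.
It fails at once if a thread cone is pushed more than 30 mm or knocked over (distance of any of cone_a, cone_b from where it was at the start of the episode above 0.03 m or angle between any of cone_a, cone_b's own z axis and vertical above 0.5 rad).
It fails at once if the clay bowl is pushed more than 25 mm or tipped (distance of clay_bowl from where it was at the start of the episode above 0.025 m or angle between clay_bowl's own z axis and vertical above 0.5 rad).
It fails at once if the woven ring is pushed more than 30 mm (distance of woven_ring from where it was at the start of the episode above 0.03 m).
It also fails if it takes over 72 s, if anything falls off the work surface, if the arm or the gripper's body presses on something with over 40 N, if the wrist force passes 120 N, or if a joint passes its speed limit or range.

## Working session

There is one attempt and no reset: what is moved stays moved. The work goes in short steps, Python scripts to look and compute and a shell command to move; the robot and the scene stay as the last step left them, time stands still between calls to the robot, and variables do not carry over. Pictures are saved under pics/ and viewed, and the job is handed in when it is done.

```bash
ls; mkdir -p pics; cat > h.py <<'E'
import numpy as np, cv2
from scipy.spatial.transform import Rotation as R
from bench import ctrl
def save(name,fn):
    m=ctrl.camera_model(name); im=ctrl.get_image(name)
    cv2.imwrite('pics/'+fn+'.png',im[:,:,::-1]); np.savez('pics/'+fn+'.npz',im=im,mtx=m['mtx'],k1=m['k1'],xyz=m['xyz'],o=np.array(m['orientation']))
    return im,m
def load(fn):
    d=np.load('pics/'+fn+'.npz'); return d['im'],dict(mtx=d['mtx'],k1=float(d['k1']),xyz=d['xyz'],orientation=d['o'])
def rot(m):
    o=np.array(m['orientation'],float)
    return o if o.shape==(3,3) else R.from_rotvec(o).as_matrix()
def ray(m,uv):
    K=np.array(m['mtx']); x=np.linalg.inv(K)@np.array([uv[0],uv[1],1.]); d=x[:2]; s=d.copy()
    for _ in range(30): s=d/(1+m['k1']*(s@s))
    v=rot(m)@np.array([s[0],-s[1],-1.]); return np.array(m['xyz']),v/np.linalg.norm(v)
def onz(m,uv,z):
    p,v=ray(m,uv); return p+v*(z-p[2])/v[2]
def proj(m,P):
    q=rot(m).T@(np.array(P)-np.array(m['xyz'])); s=np.array([q[0],-q[1]])/(-q[2]); s=s*(1+m['k1']*(s@s))
    return (np.array(m['mtx'])@np.array([s[0],s[1],1]))[:2]
def tri(a,b):
    (p,v),(q,w)=ray(*a),ray(*b)
    A=np.stack([v,-w],1); t=np.linalg.lstsq(A,q-p,rcond=None)[0]
    x=p+v*t[0];y=q+w*t[1]; return (x+y)/2,np.linalg.norm(x-y)
E
python3 - <<'E'
from h import *
for n in ['scene','top','wrist']:
    im,m=save(n,n+'0'); print(n,m)
print(ctrl.get_state(), ctrl.tip_reach)
E
```

```text
pics
scene {'mtx': array([[422.33687775,   0.        , 323.37646443],
       [  0.        , 422.33687775, 196.37201504],
       [  0.        ,   0.        ,   1.        ]]), 'k1': -0.02529131113012085, 'xyz': array([0.85913459, 0.38702026, 0.74453611]), 'orientation': array([0.24558387, 0.8055282 , 2.41891728])}
top {'mtx': array([[452.85517951,   0.        , 320.4601172 ],
       [  0.        , 452.85517951, 201.04414412],
       [  0.        ,   0.        ,   1.        ]]), 'k1': -0.024680756249825908, 'xyz': array([0.47002117, 0.01342759, 1.12904601]), 'orientation': array([ 0.0807711 , -0.09783956, -1.53872857])}
wrist {'mtx': array([[284.2245996 ,   0.        , 317.36699377],
       [  0.        , 284.2245996 , 200.48064949],
       [  0.        ,   0.        ,   1.        ]]), 'k1': -0.010756328920185373, 'xyz': array([0.11380821, 0.64213952, 0.38335426]), 'orientation': array([-0.21822318, -0.1623297 ,  1.28454146])}
{'time': 0.15, 'joint_positions': array([-1.27688802,  0.32163618, -0.07006228,  1.45139529,  0.02264321,
        1.37079682, -0.05688726]), 'qd': array([-1.43744815e-03, -2.19547652e-03, -4.68432632e-04, -2.38914605e-03,
        5.93967280e-04,  1.59019158e-03,  5.47355797e-06]), 'joint_torque': array([ 4.81493817e-05, -4.91799223e+01, -4.04665070e-01, -3.12873709e+01,
       -6.40248600e-02,  4.06102894e-02,  1.09254370e-04]), 'position': array([0.17947323, 0.62431908, 0.23572307]), 'tool_rot': array([-4.38042028e-01, -3.11083562e+00,  2.27617214e-03]), 'ft_force': array([-0.51232055,  0.8679403 ,  0.57965446]), 'torque': array([-0.01408356, -0.0263319 ,  0.00586612]), 'grip_width': 0.9986484029702263} 0.014
```

View pics/scene0.png

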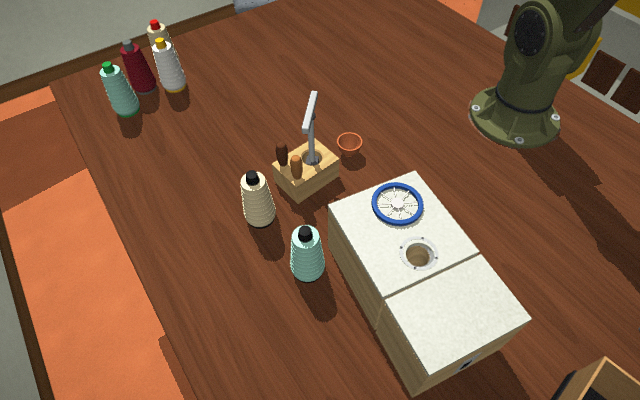

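View pics/top0.png

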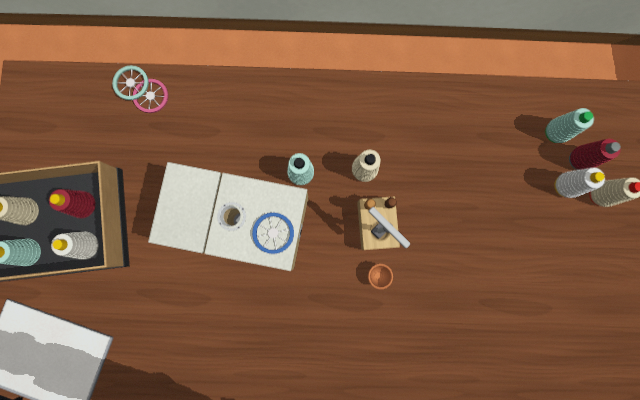

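View pics/wrist0.png

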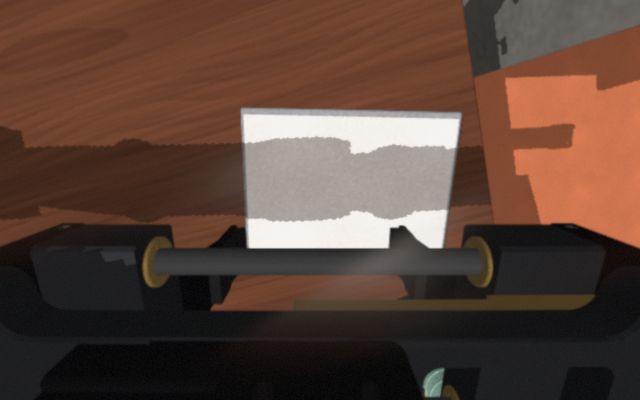

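The scene view shows the key upright in the tool block at about (312,158), crossbar from (314,93) to (303,130), and the key hole at (418,254). The top view shows the key hole at (232,216) and the crossbar from (370,210) to (408,245). I'll enlarge both for exact pixels.

```bash
python3 - <<'E'
from h import *
def crop(fn,x0,y0,w,h,s):
    im,_=load(fn); c=cv2.resize(im[y0:y0+h,x0:x0+w,::-1],None,fx=s,fy=s,interpolation=cv2.INTER_CUBIC)
    for x in range(x0-x0%10+10,x0+w,10): cv2.putText(c,str(x),((x-x0)*s,8),0,.3,(255,255,0),1); cv2.line(c,((x-x0)*s,10),((x-x0)*s,16),(255,255,0),1)
    for y in range(y0-y0%10+10,y0+h,10): cv2.putText(c,str(y),(0,(y-y0)*s),0,.3,(255,255,0),1)
    return c
cv2.imwrite('pics/c_scene_block.png',crop('scene0',260,80,115,125,4))
cv2.imwrite('pics/c_top_block.png',crop('top0',340,180,80,80,6))
cv2.imwrite('pics/c_scene_hole.png',crop('scene0',370,170,120,140,4))
cv2.imwrite('pics/c_top_hole.png',crop('top0',195,165,120,110,5))
E
```

```text
(no output)
```

View pics/c_scene_block.png

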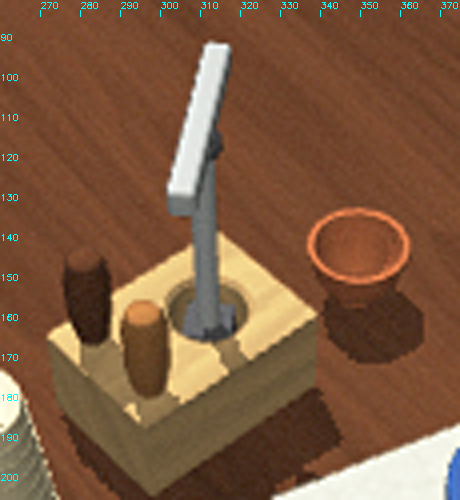

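View pics/c_top_block.png

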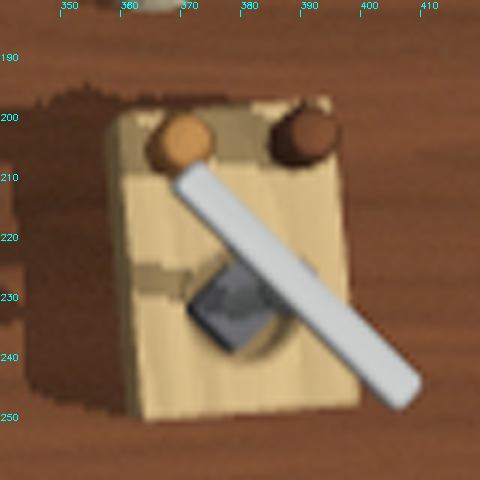

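View pics/c_scene_hole.png

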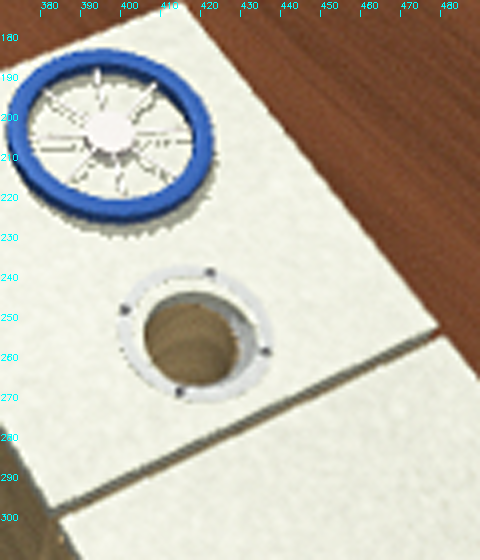

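View pics/c_top_hole.png

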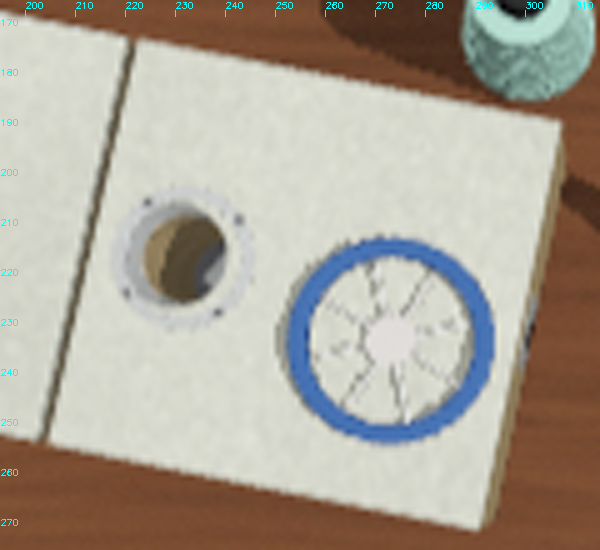

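```bash
python3 - <<'E'
from h import *
S=load('scene0')[1];T=load('top0')[1]
def t(n,a,b):
    x,e=tri((S,a),(T,b)); print(n,x.round(4),'gap mm',round(e*1e3,2)); return x
h=t('hole',(418.7,252.9),(231.65,216.45))
for a,b in zip([(422.5,238),(401.2,247.5),(436.2,258),(415,268)],[(243,209),(224.6,205.6),(238.6,227.4),(220.4,223.8)]):pass
k=t('bar top c',(310,109.75),(389.7,227.2))
e1=t('bar end near',((222/4)+260,46/4+80),((405)/6+340,(393)/6+180))
e2=t('bar end far',((180)/4+260,191/4+80),((190)/6+340,(172)/6+180))
d=e1-e2;print(np.degrees(np.arctan2(d[1],d[0])),np.linalg.norm(d))
print('hole block scene z60',onz(S,(312.2,157.2),.06))
for p in [(120,112),(330,97),(360,403),(143,420)]: print('T corner',onz(T,(p[0]/6+340,p[1]/6+180),.06))
for p in [(220,234),(318,315),(147,427),(48,338)]: print('S corner',onz(S,(p[0]/4+260,p[1]/4+80),.06))
print('bowl',onz(T,(381,276),.04),onz(S,(260+358/4,80+245/4),.04))
# gap edge dir
a=onz(T,(132/5+195,40/5+165),.145);b=onz(T,(45/5+195,440/5+165),.145);print('gap',a,b)
a=onz(S,(50/4+370,513/4+170),.145);b=onz(S,(440/4+370,328/4+170),.145);print('gap S',a,b)
s=ctrl.get_state();print(R.from_rotvec(s['tool_rot']).as_matrix().round(3))
E
```

```text
hole [0.5433 0.1979 0.14  ] gap mm 1.3
bar top c [ 0.527  -0.1401  0.191 ] gap mm 1.41
bar end near [ 0.4898 -0.1767  0.1934] gap mm 2.51
bar end far [ 0.5641 -0.1015  0.1943] gap mm 1.62
-134.67023228712497 0.10573653954970005
hole block scene z60 [ 0.52881032 -0.13497088  0.06      ]
T corner [ 0.60139874 -0.09036578  0.06      ]
T corner [ 0.61000259 -0.17385697  0.06      ]
T corner [ 0.48924295 -0.18702094  0.06      ]
T corner [ 0.48013708 -0.10179418  0.06      ]
S corner [ 0.49199091 -0.17816969  0.06      ]
S corner [ 0.48304999 -0.09707211  0.06      ]
S corner [ 0.60046119 -0.0857754   0.06      ]
S corner [ 0.6110066  -0.16745421  0.06      ]
bowl [ 0.41989451 -0.14608972  0.04      ] [ 0.4212965  -0.14140515  0.04      ]
gap [0.63834735 0.22399372 0.145     ] [0.46254395 0.25203673 0.145     ]
gap S [0.64266614 0.22606452 0.145     ] [0.46346418 0.25604217 0.145     ]
[[-0.961  0.276 -0.   ]
 [ 0.276  0.961 -0.001]
 [-0.    -0.001 -1.   ]]
```

```bash
python3 - <<'E'
from h import *
s=ctrl.get_state();Rt=R.from_rotvec(s['tool_rot']).as_matrix();m=ctrl.camera_model('wrist')
print('cam in tool',Rt.T@(m['xyz']-s['position']), 'axes in tool (x right,y up,-z look)\n',(Rt.T@rot(m)).round(3))
c=Rt.T@(m['xyz']-s['position'])
# straight down pixel
print('pixel of point below cam', proj(m,np.array(m['xyz'])-[0,0,.2]))
# target: keep the orientation, camera over (0.543,0.198) 
for z in (.30,):
    tgt=np.array([.543,.198,z])-(Rt@c)*[1,1,0]
    print('tcp',tgt,'delta tool mm',(Rt.T@(tgt-s['position'])*1e3).round(1))
E
```

```text
cam in tool [ 0.06801521 -0.0011823  -0.14778373] axes in tool (x right,y up,-z look)
 [[ 0.001  0.968  0.251]
 [ 1.    -0.001 -0.   ]
 [-0.     0.251 -0.968]]
pixel of point below cam [317.76003189 126.89202997]
tcp [0.60865729 0.18014339 0.3       ] delta tool mm [-535.2 -308.5  -63.8]
```

```bash
python3 -m handwheel '[[-100,-58,-64,0,0,0,-1],[-535,-308,-64,0,0,0,-1],[-535,-308,-64,0,0,0,-1],[-535,-308,-64,0,0,0,-1],[-535,-308,-64,0,0,0,-1],[-535,-308,-64,0,0,0,-1],[-535,-308,-64,0,0,0,-1],[-535,-308,-64,0,0,0,-1],[-535,-308,-64,0,0,0,-1],[-535,-308,-64,0,0,0,-1],[-535,-308,-64,0,0,0,-1],[-535,-308,-64,0,0,0,-1]]' 
python3 - <<'E'
from h import *
im,m=save('wrist','w1'); print(m['xyz'],m['orientation']); 
c=cv2.resize(im[60:200,230:400,::-1],None,fx=4,fy=4,interpolation=cv2.INTER_CUBIC); cv2.imwrite('pics/w1c.png',c)
s=ctrl.get_state(); print(s['joint_positions'].round(3),s['position'],s['time'])
E
```

```text
time: 1.65
position: [0.6084, 0.1811, 0.3]
tool_rot: [-0.439, -3.11, -0.0]
ft_force: [-0.5, 0.3, -0.1]
grip_width: 0.999
[0.54291694 0.1987875  0.447848  ] [-0.21599151 -0.16282663  1.2839267 ]
[-0.6    0.272  0.336  1.404 -0.09   1.481  1.026] [0.60789763 0.18234586 0.30008624] 1.7
```

View pics/w1.png

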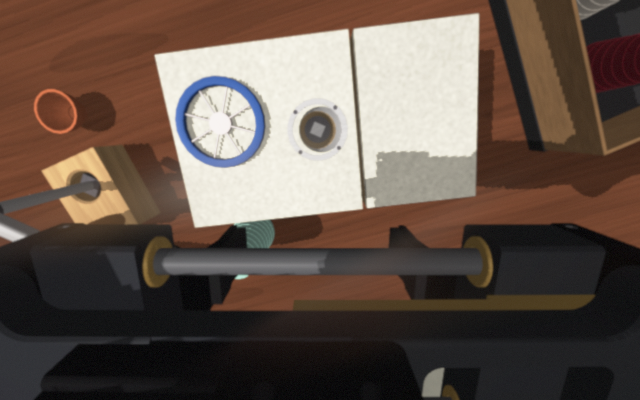

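View pics/w1c.png

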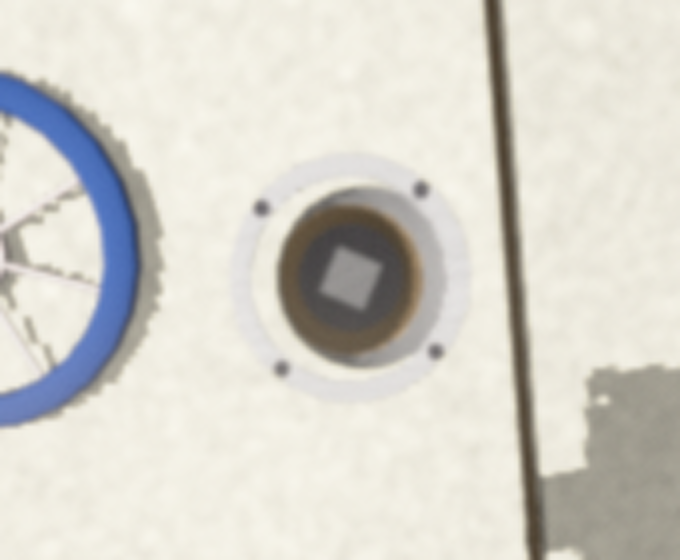

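The wrist view shows the key hole at about (318,129), four ferrule screws around it and, deep inside, the stem's square top at about (318,129), clearly rotated.

```bash
python3 - <<'E'
from h import *
m=load('w1')[1];im=load('w1')[0]
f=lambda p:(p[0]/4+230-.375,p[1]/4+60-.375)
sc=[onz(m,f(p),.145) for p in [(262,208),(421,189),(436,351),(281,369)]]
print('hole by screws',np.mean(sc,0), [np.linalg.norm(sc[i][:2]-np.mean(sc,0)[:2]).round(4) for i in range(4)])
st=np.array([onz(m,f(p),.028) for p in [(340,245),(384,262),(364,311),(318,292)]])
print('stem c',st.mean(0)); 
for i in range(4):
    d=st[(i+1)%4]-st[i]; print(np.degrees(np.arctan2(d[1],d[0])).round(1),np.linalg.norm(d).round(4))
# subpixel contour via threshold on enlarged
g=cv2.cvtColor(cv2.resize(im[115:145,300:340],None,fx=8,fy=8,interpolation=cv2.INTER_CUBIC),cv2.COLOR_RGB2GRAY)
for th in (95,105,115):
    b=(g>th).astype(np.uint8); n,l,s,c=cv2.connectedComponentsWithStats(b)
    i=l[int((129.5-115)*8),int((317.8-300)*8)]
    if i:
        cn=max(cv2.findContours((l==i).astype(np.uint8),0,2)[0],key=cv2.contourArea); r=cv2.minAreaRect(cn)
        P=np.array([onz(m,(q[0]/8+300-.44,q[1]/8+115-.44),.028) for q in cv2.boxPoints(r)]); d=P[1]-P[0]
        print(th,r,P.mean(0),np.degrees(np.arctan2(d[1],d[0]))%90)
# gap (edges row) : width of dark line in module frame
row=im[90,340:370].astype(int).sum(1); print(row)
E
```

```text
hole by screws [0.54523959 0.19788747 0.145     ] [np.float64(0.0287), np.float64(0.0289), np.float64(0.0288), np.float64(0.029)]
stem c [0.5452931  0.19834073 0.028     ]
53.5 0.0168
-38.5 0.0185
-128.0 0.0179
138.0 0.0181
95 ((141.23275756835938, 116.9569091796875), (106.75214385986328, 108.45913696289062), 23.198589324951172) [0.54542625 0.19787921 0.028     ] 49.86525289005857
105 ((141.27459716796875, 116.51712036132812), (101.14212036132812, 102.88148498535156), 23.552263259887695) [0.54534972 0.197909   0.028     ] 49.5203182194621
115 ((141.1647186279297, 116.35882568359375), (95.85008239746094, 98.32394409179688), 22.833650588989258) [0.54531378 0.19789865 0.028     ] 50.26549413043401
[706 702 703 708 711 708 700 702 700 705 706 700 652 449 255 206 272 422
 571 660 675 678 684 689 689 687 684 687 691 692]
```

```bash
cat >> h.py <<'E'
def goto(tgt,yang):
    """report shift (tool axes, mm) and turn about tool z to reach TCP tgt with tool y at world angle yang deg, tool down"""
    s=ctrl.get_state();Rt=R.from_rotvec(s['tool_rot']).as_matrix()
    cur=np.degrees(np.arctan2(Rt[1,1],Rt[0,1])); 
    y=np.radians(yang); Y=np.array([np.cos(y),np.sin(y),0]);Z=np.array([0,0,-1.]);G=np.stack([np.cross(Y,Z),Y,Z],1)
    print('shift mm',(Rt.T@(np.array(tgt)-s['position'])*1e3).round(1),'turn',R.from_matrix(Rt.T@G).as_rotvec().round(4),'cur y ang',cur.round(2),'pos',s['position'].round(4),'t',s['time'])
E
python3 -c "
from h import *
goto([.479,-.188,.30],-44.7)"
```

```text
shift mm [  22.3 -391.5   -0. ] turn [-1.2000e-03 -1.3000e-03  2.0728e+00] cur y ang 74.06 pos [0.6079 0.1823 0.3001] t 1.7
```

```bash
python3 -m handwheel '[[22,-391,0,0,0,2.073,-1],[22,-391,0,0,0,2.073,-1],[22,-391,0,0,0,2.073,-1],[22,-391,0,0,0,2.073,-1],[22,-391,0,0,0,2.073,-1],[22,-391,0,0,0,2.073,-1],[22,-391,0,0,0,2.073,-1],[22,-391,0,0,0,2.073,-1],[22,-391,0,0,0,2.073,-1],[22,-391,0,0,0,2.073,-1],[22,-391,0,0,0,2.073,-1],[22,-391,0,0,0,2.073,-1]]' 
python3 - <<'E'
from h import *
im,m=save('wrist','w2'); s=ctrl.get_state(); print(s['joint_positions'].round(3),s['position'],s['time'])
E
python3 -m handwheel '[[20,0,0,0,0,0,-1],[40,0,0,0,0,0,-0.5],[40,0,0,0,0,0,-0.5]]'
python3 - <<'E'
from h import *
im,m=save('wrist','w3')
a=load('w2')[0]
cv2.imwrite('pics/w23.png',np.hstack([cv2.resize(x[0:260,120:520,::-1],None,fx=1,fy=1) for x in (a,im)]))
s=ctrl.get_state(); print(s['joint_positions'].round(3),s['position'],s['time'])
E
```

```text
time: 3.2
position: [0.4798, -0.1869, 0.3006]
tool_rot: [-2.897, -1.214, -0.001]
ft_force: [0.2, -0.5, 0.2]
grip_width: 0.996
[-0.33  -0.012  0.652  1.701  0.007  1.45  -0.456] [ 0.47974878 -0.18723537  0.30056062] 3.25
time: 3.62
position: [0.5093, -0.1575, 0.2999]
tool_rot: [-2.897, -1.215, 0.002]
ft_force: [-0.8, -0.6, -0.3]
grip_width: 0.858
[-0.354  0.038  0.63   1.662 -0.022  1.45  -0.501] [ 0.50841818 -0.15911509  0.30009124] 3.675
```

View pics/w23.png

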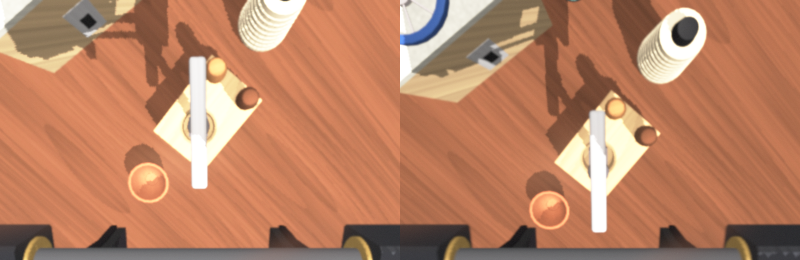

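```bash
python3 - <<'E'
from h import *
C={}
for fn,roi in (('w2',(300,40,340,200)),('w3',(300,95,340,240))):
    im,m=load(fn); x0,y0,x1,y1=roi; c=im[y0:y1,x0:x1]
    hsv=cv2.cvtColor(c,cv2.COLOR_RGB2HSV); b=((hsv[...,1]<45)&(hsv[...,2]>140)).astype(np.uint8)
    n,l,s,_=cv2.connectedComponentsWithStats(b); i=1+np.argmax(s[1:,4]); 
    cn=max(cv2.findContours((l==i).astype(np.uint8),0,2)[0],key=cv2.contourArea); r=cv2.minAreaRect(cn); bp=cv2.boxPoints(r)+[x0,y0]
    bp=bp[np.argsort(bp[:,1])]; far=bp[:2].mean(0);near=bp[2:].mean(0); print(fn,s[i],far,near,r[1]); C[fn]=(m,far,near)
    cv2.imwrite('pics/m_'+fn+'.png',cv2.resize(np.hstack([c[:,:,::-1],np.repeat(b[:,:,None]*255,3,2)]),None,fx=3,fy=3))
    P=[onz(m,q,.198) for q in (far,near)]; d=P[0]-P[1]; print(fn,'z198',np.mean(P,0),np.linalg.norm(d),np.degrees(np.arctan2(d[1],d[0])))
a,b=C['w2'],C['w3']
for k in (1,2): print(tri((a[0],a[k]),(b[0],b[k])))
E
```

```text
w2 [   0   16   40  133 3141] [319.5  56. ] [319.5 188. ] (132.0, 39.0)
w2 z198 [ 0.5296972  -0.13984454  0.198     ] 0.10873077294990452 45.608380613310175
w3 [   0   15   40  122 2675] [319.5 110. ] [319.5 231. ] (121.0, 39.0)
w3 z198 [ 0.5301556  -0.14003057  0.198     ] 0.10789421151621274 45.64790549416728
(array([ 0.56765913, -0.10135492,  0.19936971]), np.float64(0.0004208680159800645))
(array([ 0.49131904, -0.17943668,  0.1943425 ]), np.float64(0.0004949351833824632))
```

```bash
python3 - <<'E'
from h import *
import cv2
a=cv2.imread('pics/m_w2.png');b=cv2.imread('pics/m_w3.png');h=max(a.shape[0],b.shape[0])
p=lambda x:cv2.copyMakeBorder(x,0,h-x.shape[0],0,10,0)
cv2.imwrite('pics/mm.png',np.hstack([p(a),p(b)]))
E
```

```text
(no output)
```

View pics/mm.png

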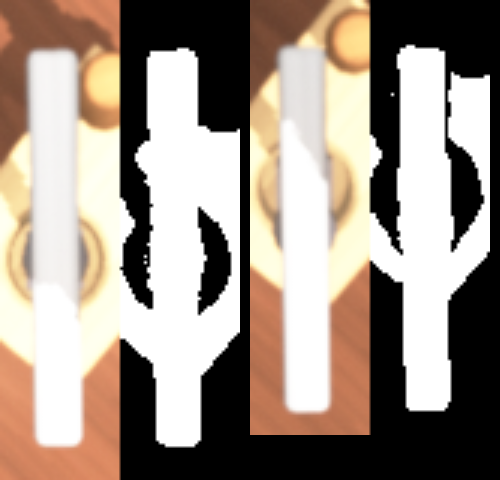

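```bash
python3 - <<'E'
from h import *
A=load('w2')[1];B=load('w3')[1]
a=[(317.4,56),(319.4,188)];b=[(317.2,110),(318.8,231)]
for m,q in ((A,a),(B,b)):
    P=[onz(m,x,.198) for x in q]; d=P[0]-P[1]; print(np.mean(P,0),np.linalg.norm(d),np.degrees(np.arctan2(d[1],d[0])))
for k in (0,1): print(tri((A,a[k]),(B,b[k])))
print('block hole z60', onz(A,(120+199,127),.06),onz(B,(120+198,158),.06))
print('bore', onz(A,(120+198,127),.06))
goto([.5295,-.141,.23],-43.5)
E
```

```text
[ 0.52906112 -0.13921952  0.198     ] 0.10874558913220965 46.45330435235899
[ 0.52923343 -0.13912573  0.198     ] 0.10790429149141889 46.32576696698546
(array([ 0.56637343, -0.10009236,  0.19936833]), np.float64(0.00018551937463079788))
(array([ 0.49105175, -0.17917034,  0.19435304]), np.float64(7.698459147325173e-05))
block hole z60 [ 0.5291618  -0.14081695  0.06      ] [ 0.5288266  -0.13980203  0.06      ]
bore [ 0.52821737 -0.13988903  0.06      ]
shift mm [27.8  2.3 70.1] turn [-0.0004  0.0014 -0.0197] cur y ang -44.63 pos [ 0.5084 -0.1591  0.3001] t 3.675
```

```bash
python3 -m handwheel '[[15,0,30,0,0,-0.02,-0.5],[27.5,0.5,70,0,0,-0.02,-0.5],[27.5,0.5,70,0,0,-0.02,-0.5],[27.5,0.5,70,0,0,-0.02,-0.5]]'
python3 -c "
from h import *
goto([.5292,-.1392,.185],-43.6)"
```

```text
time: 4.18
position: [0.5276, -0.1423, 0.2319]
tool_rot: [2.888, 1.234, 0.001]
ft_force: [0.6, -0.4, 0.6]
grip_width: 0.748
shift mm [ 3.3 -1.1 46.9] turn [ 0.0013 -0.0003 -0.002 ] cur y ang -43.71 pos [ 0.5276 -0.1423  0.2319] t 4.175
```

```bash
python3 -m handwheel '[[2,-0.5,25,0,0,0,-0.5],[2.5,-0.5,45.5,0,0,0,-0.5],[2.5,-0.5,45.5,0,0,0,-0.5],[2.5,-0.5,45.5,0,0,0,-0.5]]' 15
python3 -c "
from h import *
goto([.5292,-.1392,.185],-43.6)
im,m=save('wrist','w4')"
```

```text
time: 4.68
position: [0.5297, -0.1398, 0.1871]
tool_rot: [2.887, 1.235, 0.004]
ft_force: [0.5, -0.9, 0.4]
grip_width: 0.754
shift mm [ 0.1 -0.8  2.1] turn [ 0.0023 -0.0019 -0.0017] cur y ang -43.7 pos [ 0.5297 -0.1398  0.1871] t 4.675
```

View pics/w4.png

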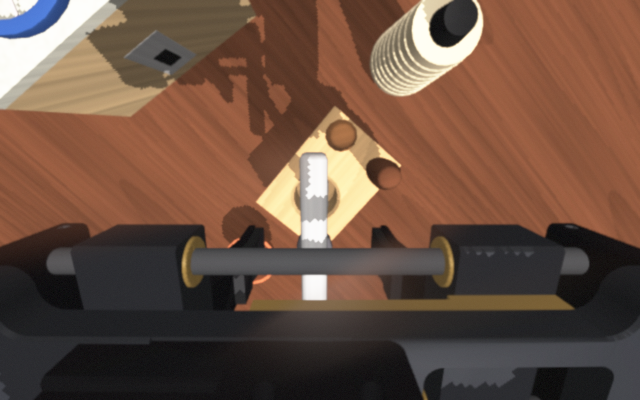

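The crossbar (column 314) lies between the fingers (265 and 372). I'm closing the jaws on it.

```bash
python3 -m handwheel '[[0,0,1.5,0,0,0,0.3],[0,0,1.5,0,0,0,0.7],[0,0,1.5,0,0,0,1],[0,0,1.5,0,0,0,1],[0,0,1.5,0,0,0,1],[0,0,1.5,0,0,0,1]]' 25
python3 -m handwheel '[[0,0,0,0,0,0,1],[0,0,0,0,0,0,1]]' 45
python3 -c "
from h import *
goto([.5292,-.1392,.185],-43.6)"
```

```text
time: 5.48
position: [0.5288, -0.139, 0.1835]
tool_rot: [-2.888, -1.236, 0.0]
ft_force: [-0.2, 0.5, -0.0]
grip_width: 0.23
time: 5.72
position: [0.5288, -0.139, 0.1835]
tool_rot: [-2.888, -1.236, 0.0]
ft_force: [-0.3, 0.4, -0.0]
grip_width: 0.222
shift mm [ 0.1  0.4 -1.5] turn [-0.0001 -0.     -0.0009] cur y ang -43.65 pos [ 0.5288 -0.139   0.1835] t 5.725
```

```bash
python3 -m handwheel '[[0,0,0,0,0,0,1],[0,0,0,0,0,0,1],[0,0,0,0,0,0,1]]' 45
python3 -c "
from h import *
im,m=save('wrist','w5')"
```

```text
time: 6.1
position: [0.5288, -0.139, 0.1835]
tool_rot: [-2.888, -1.236, -0.0]
ft_force: [0.0, 0.2, -1.2]
grip_width: 0.218
```

View pics/w5.png

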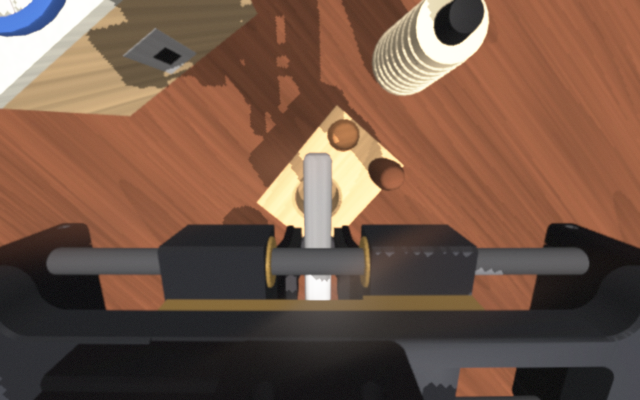

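```bash
python3 -m handwheel '[[0,0,-20,0,0,0,1],[0,0,-45,0,0,0,1],[0,0,-80,0,0,0,1],[0,0,-120,0,0,0,1],[0,0,-160,0,0,0,1],[0,0,-170,0,0,0,1],[0,0,-170,0,0,0,1]]'
python3 -c "
from h import *
goto([.5453,.1979,.355],50)
im,m=save('wrist','w6');im,m=save('scene','s6')"
```

```text
time: 7.02
position: [0.5287, -0.1391, 0.3527]
tool_rot: [-2.888, -1.236, 0.001]
ft_force: [-0.6, 0.0, -3.7]
grip_width: 0.218
shift mm [ 255.3 -220.7   -2.3] turn [-8.0000e-04 -1.0000e-04 -1.6348e+00] cur y ang -43.66 pos [ 0.5287 -0.1391  0.3527] t 7.025
```

View pics/s6.png

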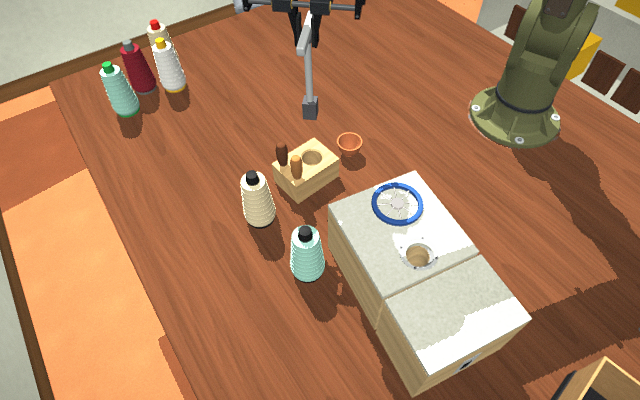

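View pics/w6.png

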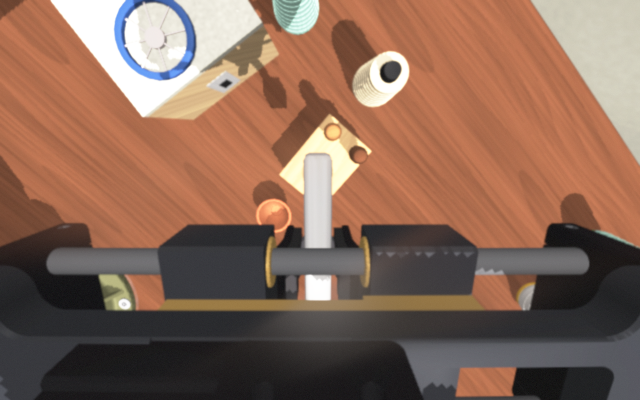

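The key hangs straight from the gripper, with its socket at scene (309,108) and nothing else disturbed. Next I carry it over the key hole, turning 94 degrees counter-clockwise on the way.

```bash
python3 -m handwheel '[[60,-52,-3,0,0,-0.18,1],[100,-86,-3,0,0,-0.36,1],[140,-121,-3,0,0,-0.54,1],[180,-156,-3,0,0,-0.72,1],[220,-190,-3,0,0,-0.9,1],[255,-221,-3,0,0,-1.08,1],[255,-221,-3,0,0,-1.26,1],[255,-221,-3,0,0,-1.44,1],[255,-221,-3,0,0,-1.635,1],[255,-221,-3,0,0,-1.635,1],[255,-221,-3,0,0,-1.635,1]]'
python3 -c "
from h import *
goto([.5453,.1979,.330],50)
im,m=save('wrist','w7');im,m=save('scene','s7');save('top','t7')
print(ctrl.get_state()['joint_positions'].round(2))
c=lambda i,x,y,w,h:cv2.resize(i[y:y+h,x:x+w,::-1],None,fx=4,fy=4,interpolation=2)
cv2.imwrite('pics/c7.png',np.hstack([c(load('s7')[0],350,130,100,150),c(load('t7')[0],190,150,100,150)]))
"
```

```text
time: 8.5
position: [0.5447, 0.1979, 0.3554]
tool_rot: [-1.078, -2.95, 0.002]
ft_force: [0.0, 0.6, -3.0]
grip_width: 0.222
shift mm [-0.4  0.5 25.4] turn [-0.0016 -0.0008 -0.0027] cur y ang 49.85 pos [0.5447 0.1979 0.3554] t 8.5
[-0.64  0.14  0.28  1.44 -0.04  1.57  0.51]
```

View pics/c7.png

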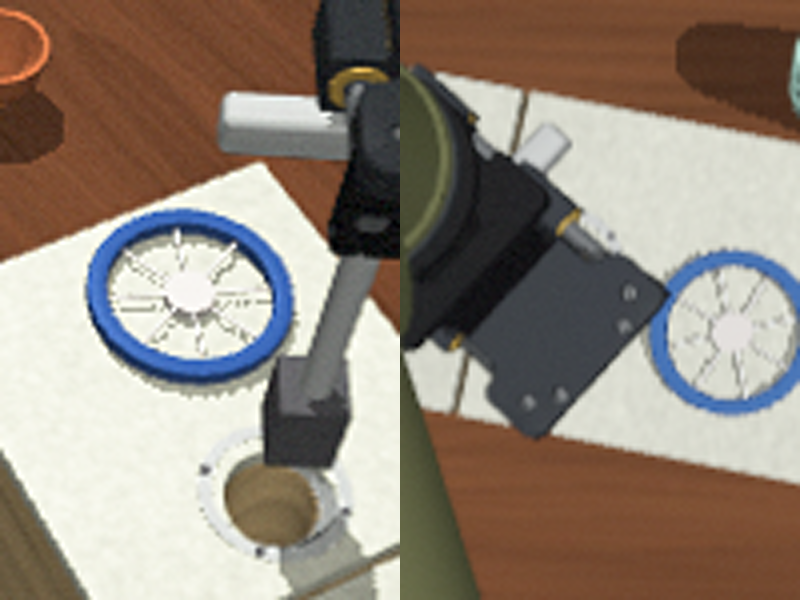

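View pics/w7.png

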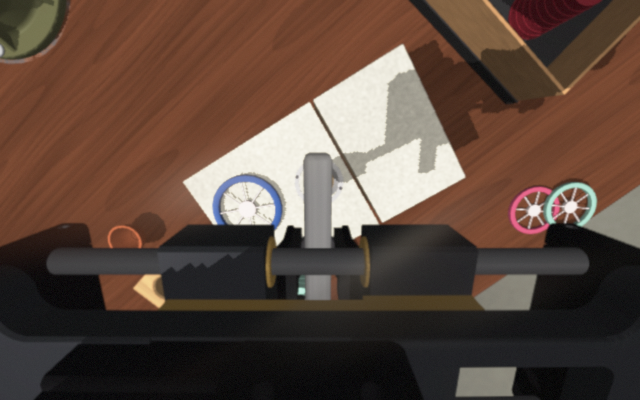

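```bash
python3 - <<'E'
from h import *
m=load('s7')[1]
print('hole pred',proj(m,[.5453,.1979,.145]),'meas 418.7 252.9')
c=np.array([.545,.198]); z=.3554-.1715
for a in (50,140,230,320):
    d=.013*np.sqrt(2)*np.array([np.cos(np.radians(a+45)),np.sin(np.radians(a+45))])
    for zz in (z,z+.026):
        p=proj(m,[*(c+d),zz]); print(a,zz,(p-[350,130])*4)
E
```

```text
hole pred [417.89868027 251.90937437] meas 418.7 252.9
50 0.18389999999999998 [326.10731914 469.48638449]
50 0.20989999999999998 [340.22580663 434.04352237]
140 0.18389999999999998 [321.85023145 411.32385833]
140 0.20989999999999998 [335.47173516 374.82368544]
230 0.18389999999999998 [254.61933443 406.61972228]
230 0.20989999999999998 [266.0198755  370.03405208]
320 0.18389999999999998 [257.26517265 464.56559542]
320 0.20989999999999998 [269.05053657 429.02615181]
```

```bash
python3 -m handwheel '[[-0.4,0.3,20,0,0,0,1],[-0.4,0.3,32,0,0,0,1],[-0.4,0.3,38,0,0,0,1],[-0.4,0.3,42,0,0,0,1],[-0.4,0.3,42,0,0,0,1]]'
python3 -m handwheel '[[0,0,4,0,0,0,1],[0,0,8,0,0,0,1],[0,0,8,0,0,0,1]]'
python3 -c "
from h import *
s=ctrl.get_state();print(s['ft_force'],s['torque'])
goto([.5453,.1979,.330],50)"
```

```text
time: 9.28
position: [0.5455, 0.198, 0.3147]
tool_rot: [1.074, 2.952, 0.0]
ft_force: [0.4, -0.5, -3.7]
grip_width: 0.22
time: 9.65
position: [0.5453, 0.1979, 0.3062]
tool_rot: [-1.074, -2.952, 0.001]
ft_force: [-0.0, -0.3, -2.5]
grip_width: 0.223
[-0.00295003 -0.25339433 -2.48333326] [-0.05116326  0.00195385  0.00800628]
shift mm [ -0.   -0.  -23.8] turn [-0.0006 -0.0003  0.0004] cur y ang 50.02 pos [0.5453 0.1979 0.3062] t 9.65
```

```bash
python3 -m handwheel '[[0,0,4,0,0,0,1],[0,0,8,0,0,0,1],[0,0,12,0,0,0,1],[0,0,12,0,0,0,1]]'
python3 -c "
from h import *
s=ctrl.get_state();print(s['ft_force'],s['torque'])
goto([.5453,.1979,.330],50)"
```

```text
time: 10.15
position: [0.5452, 0.1979, 0.294]
tool_rot: [-1.074, -2.952, 0.001]
ft_force: [0.2, 0.1, -3.3]
grip_width: 0.214
[ 0.19535751  0.07368242 -3.3192719 ] [-0.05706904  0.00638075 -0.00218105]
shift mm [ -0.  -0. -36.] turn [-0.0008 -0.0004  0.0004] cur y ang 50.02 pos [0.5452 0.1979 0.294 ] t 10.15
```

```bash
python3 -m handwheel '[[0,0,10,0,0,0,1],[0,0,20,0,0,0,1],[0,0,30,0,0,0,1],[0,0,40,0,0,0,1],[0,0,40,0,0,0,1]]'
python3 -m handwheel '[[0,0,10,0,0,0,1],[0,0,20,0,0,0,1],[0,0,30,0,0,0,1],[0,0,40,0,0,0,1],[0,0,46,0,0,0,1],[0,0,46,0,0,0,1]]'
python3 -c "
from h import *
s=ctrl.get_state();print(s['ft_force'],s['torque'])
goto([.5453,.1979,.330],50)"
```

```text
time: 10.78
position: [0.5449, 0.1978, 0.2533]
tool_rot: [-1.073, -2.951, 0.002]
ft_force: [-0.8, -0.0, -2.4]
grip_width: 0.216
time: 11.52
position: [0.5452, 0.1979, 0.208]
tool_rot: [-1.074, -2.952, 0.001]
ft_force: [0.1, 0.7, -2.4]
grip_width: 0.217
[ 0.11582348  0.74847936 -2.4382669 ] [-0.01840199  0.0656454   0.03008523]
shift mm [  -0.   -0. -122.] turn [-0.0009 -0.0004  0.0004] cur y ang 50.02 pos [0.5452 0.1979 0.208 ] t 11.525
```

```bash
python3 -m handwheel '[[0,0,3,0,0,0,1],[0,0,6,0,0,0,1],[0,0,8,0,0,0,1],[0,0,9,0,0,0,1],[0,0,10,0,0,0,1],[0,0,10,0,0,0,1]]'
```

```text
time: 12.28
position: [0.5455, 0.198, 0.1986]
tool_rot: [-1.074, -2.952, -0.0]
ft_force: [0.6, -0.6, -2.7]
grip_width: 0.214
```

```bash
python3 -m handwheel '[[0,0,1,0,0,0,1],[0,0,2,0,0,0,1],[0,0,2,0,0,0,1]]'
```

```text
time: 12.65
position: [0.5455, 0.198, 0.1965]
tool_rot: [-1.074, -2.952, -0.0]
ft_force: [-0.2, 0.5, -2.3]
grip_width: 0.217
```

```bash
python3 -m handwheel '[[0,0,2,0,0,0,1],[0,0,4,0,0,0,1],[0,0,6,0,0,0,1],[0,0,6,0,0,0,1]]'
```

```text
time: 13.15
position: [0.5454, 0.198, 0.1903]
tool_rot: [-1.074, -2.952, 0.0]
ft_force: [-0.8, 0.7, -2.5]
grip_width: 0.218
```

```bash
python3 -m handwheel '[[0,0,2,0,0,0,1],[0,0,4,0,0,0,1],[0,0,5,0,0,0,1],[0,0,5,0,0,0,1]]'
```

```text
time: 13.65
position: [0.5454, 0.198, 0.1855]
tool_rot: [-1.074, -2.952, 0.0]
ft_force: [-0.4, -0.2, -3.5]
grip_width: 0.221
```

The socket went straight over the stem without resistance (lower edge about 14 mm above the table). I go on down to the floor.

```bash
python3 -m handwheel '[[0,0,1,0,0,0,1],[0,0,2,0,0,0,1],[0,0,2,0,0,0,1],[0,0,2,0,0,0,1]]'
```

```text
time: 14.15
position: [0.5455, 0.198, 0.1836]
tool_rot: [1.074, 2.952, 0.0]
ft_force: [-0.1, 0.7, -2.4]
grip_width: 0.219
```

Now turning clockwise, i.e. positive about the tool's z.

```bash
python3 -m handwheel '[[0,0,0,0,0,0.1,1],[0,0,0,0,0,0.2,1],[0,0,0,0,0,0.3,1],[0,0,0,0,0,0.4,1],[0,0,0,0,0,0.5,1],[0,0,0,0,0,0.5,1]]' 55
python3 -c "
from h import *
s=ctrl.get_state();print(s['ft_force'],s['torque']);goto([.5453,.1979,.1835],50)"
```

```text
time: 14.9
position: [0.5456, 0.1981, 0.1836]
tool_rot: [1.769, 2.596, 0.0]
ft_force: [-0.3, -0.2, -3.1]
grip_width: 0.212
[-0.29334722 -0.23696354 -3.09916768] [-0.03503912 -0.16639005  0.1074068 ]
shift mm [-0.  -0.3  0.1] turn [ 4.000e-04  2.000e-04 -4.982e-01] cur y ang 21.45 pos [0.5456 0.1981 0.1836] t 14.9
```

```bash
python3 -m handwheel '[[0,0,0,0,0,0.1,1],[0,0,0,0,0,0.2,1],[0,0,0,0,0,0.3,1],[0,0,0,0,0,0.4,1],[0,0,0,0,0,0.5,1],[0,0,0,0,0,0.6,1],[0,0,0,0,0,0.6,1]]' 55
python3 -c "
from h import *
s=ctrl.get_state();print(s['ft_force'],s['torque']);goto([.5453,.1979,.1835],50)"
```

```text
time: 15.78
position: [0.5455, 0.198, 0.1836]
tool_rot: [2.456, 1.959, 0.0]
ft_force: [0.7, 0.2, -3.0]
grip_width: 0.216
[ 0.72350637  0.23087982 -3.03111491] [-0.09484541 -0.05618382  0.08289864]
shift mm [-0.1 -0.2  0.1] turn [ 2.0000e-04  1.0000e-04 -1.0969e+00] cur y ang -12.85 pos [0.5455 0.198  0.1836] t 15.775
```

```bash
python3 -m handwheel '[[0,0,0,0,0,0.08,1],[0,0,0,0,0,0.16,1],[0,0,0,0,0,0.24,1],[0,0,0,0,0,0.32,1]]' 55
python3 -c "
from h import *
s=ctrl.get_state();print(s['ft_force'],s['torque']);goto([.5453,.1979,.1835],50)
save('wrist','w8')
im=load('w8')[0];cv2.imwrite('pics/w8c.png',cv2.resize(im[:260,100:500,::-1],None,fx=2,fy=2))"
```

```text
time: 16.27
position: [0.5454, 0.198, 0.1837]
tool_rot: [-2.738, -1.54, -0.0]
ft_force: [-0.2, -0.0, -3.3]
grip_width: 0.217
[-0.2126124  -0.03485803 -3.29275483] [-0.12435132  0.05842195  0.20324922]
shift mm [-0.2 -0.1  0.2] turn [-0.     -0.     -1.4185] cur y ang -31.28 pos [0.5454 0.198  0.1837] t 16.275
```

View pics/w8c.png

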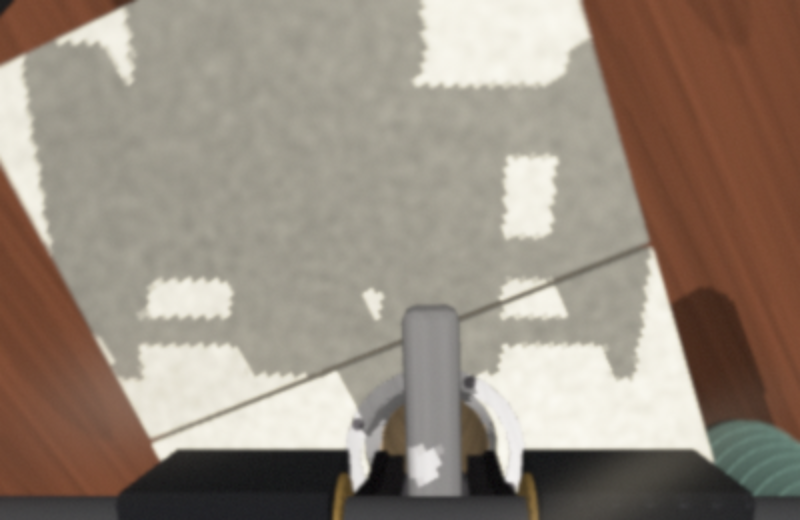

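The gap is now only a thin line from (150,440) to (650,245) in the crop, so it is drawing in. I continue in small steps and watch the torque for the stop.

```bash
python3 -m handwheel '[[0,0,0,0,0,0.06,1],[0,0,0,0,0,0.12,1],[0,0,0,0,0,0.17,1]]' 55
python3 -c "
from h import *
s=ctrl.get_state();print(s['ft_force'],s['torque']);goto([.5453,.1979,.1835],50)"
python3 -m handwheel '[[0,0,0,0,0,0.06,1],[0,0,0,0,0,0.12,1],[0,0,0,0,0,0.17,1]]' 55
python3 -c "
from h import *
s=ctrl.get_state();print(s['ft_force'],s['torque']);goto([.5453,.1979,.1835],50)"
```

```text
time: 16.7
position: [0.5454, 0.1981, 0.1836]
tool_rot: [-2.858, -1.304, 0.0]
ft_force: [0.1, -0.3, -2.1]
grip_width: 0.215
[ 0.09449446 -0.34767182 -2.07247413] [-0.10822583  0.10537212  0.20083014]
shift mm [-0.2  0.   0.1] turn [-1.0000e-04 -1.0000e-04 -1.5871e+00] cur y ang -40.93 pos [0.5454 0.1981 0.1836] t 16.7
time: 17.08
position: [0.5454, 0.1981, 0.1836]
tool_rot: [-2.958, -1.057, 0.0]
ft_force: [0.1, 0.4, -1.3]
grip_width: 0.214
[ 0.08486241  0.42520047 -1.26832821] [-0.08364994  0.16374111  0.17308944]
shift mm [-0.2  0.1  0.1] turn [-2.0000e-04 -2.0000e-04 -1.7571e+00] cur y ang -50.67 pos [0.5454 0.1981 0.1836] t 17.075
```

```bash
for i in 1; do python3 -m handwheel '[[0,0,0,0,0,0.06,1],[0,0,0,0,0,0.12,1]]' 55
python3 -c "
from h import *
s=ctrl.get_state();print(s['ft_force'],s['torque']);goto([.5453,.1979,.1835],50)"
python3 -m handwheel '[[0,0,0,0,0,0.06,1],[0,0,0,0,0,0.12,1]]' 55
python3 -c "
from h import *
s=ctrl.get_state();print(s['ft_force'],s['torque']);goto([.5453,.1979,.1835],50)
save('wrist','w9')
im=load('w9')[0];cv2.imwrite('pics/w9c.png',cv2.resize(im[:260,100:500,::-1],None,fx=2,fy=2))"; done
```

```text
time: 17.32
position: [0.5454, 0.1981, 0.1836]
tool_rot: [-3.016, -0.877, 0.0]
ft_force: [-0.2, 0.5, -2.3]
grip_width: 0.211
[-0.17396705  0.46251779 -2.25681131] [-0.08708949  0.15455979  0.20512103]
shift mm [-0.2  0.1  0.1] turn [-2.0000e-04 -2.0000e-04 -1.8773e+00] cur y ang -57.56 pos [0.5454 0.1981 0.1836] t 17.325
time: 17.58
position: [0.5454, 0.1981, 0.1836]
tool_rot: [3.063, 0.696, -0.0]
ft_force: [0.6, -0.1, -2.4]
grip_width: 0.213
[ 0.57481572 -0.06603678 -2.3788924 ] [-0.11783263  0.15188931  0.58370943]
shift mm [-0.2  0.1  0.1] turn [-0.0000e+00  1.0000e-04 -1.9965e+00] cur y ang -64.39 pos [0.5454 0.1981 0.1836] t 17.575
```

View pics/w9c.png

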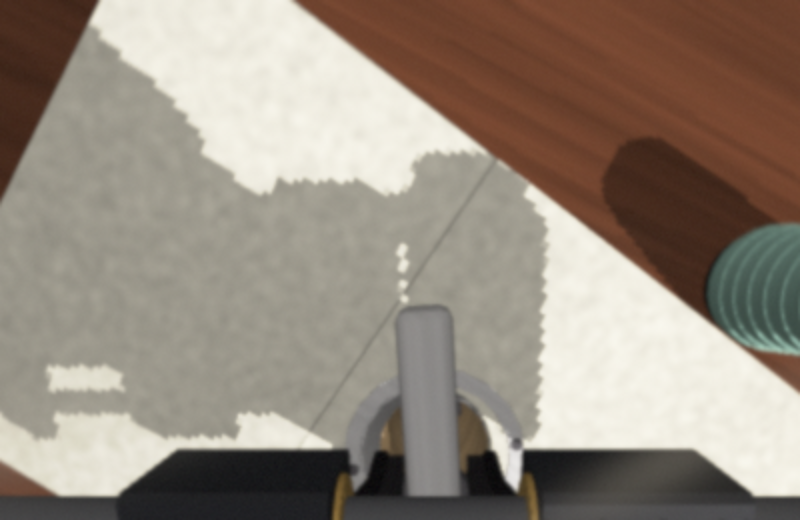

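The torque jumped to 0.58 N m at about 114°, which is the hard stop, and the gap is a hairline. One more small nudge confirms it.

```bash
python3 -m handwheel '[[0,0,0,0,0,0.05,1],[0,0,0,0,0,0.05,1]]' 55
python3 -c "
from h import *
s=ctrl.get_state();print(s['ft_force'],s['torque']);goto([.5453,.1979,.1835],50)"
```

```text
time: 17.88
position: [0.5455, 0.1983, 0.1837]
tool_rot: [-3.079, -0.621, -0.0]
ft_force: [0.6, 1.4, -2.6]
grip_width: 0.217
[ 0.56467919  1.40260516 -2.5849113 ] [0.05528869 0.13229446 0.39006484]
shift mm [-0.3  0.3  0.2] turn [ 2.0000e-04 -5.0000e-04 -2.0457e+00] cur y ang -67.21 pos [0.5455 0.1983 0.1837] t 17.875
```

```bash
python3 -m handwheel '[[0,0,0,0,0,-0.05,1],[0,0,0,0,0,-0.09,1],[0,0,-3,0,0,-0.09,1],[0,0,-8,0,0,-0.09,1],[0,0,-15,0,0,-0.09,1],[0,0,-22,0,0,-0.09,1]]' 50
python3 -c "
from h import *
s=ctrl.get_state();print(s['ft_force'],s['torque']);goto([.5453,.1979,.1835],50)"
```

```text
time: 18.62
position: [0.5458, 0.1978, 0.2065]
tool_rot: [3.05, 0.752, 0.001]
ft_force: [-0.1, 0.3, -3.3]
grip_width: 0.219
[-0.08556001  0.2574543  -3.29734376] [-0.08559034  0.07366768 -0.00370399]
shift mm [-0.4 -0.3 23. ] turn [ 9.0000e-04 -3.0000e-04 -1.9598e+00] cur y ang -62.29 pos [0.5458 0.1978 0.2065] t 18.625
```

```bash
python3 -m handwheel '[[0,0,-20,0,0,0,1],[0,0,-40,0,0,0,1],[0,0,-60,0,0,0,1],[0,0,-80,0,0,0,1],[0,0,-100,0,0,0,1],[0,0,-125,0,0,0,1],[0,0,-150,0,0,0,1],[0,0,-155,0,0,0,1],[0,0,-155,0,0,0,1]]' 50
python3 -c "
from h import *
s=ctrl.get_state();print(s['ft_force'],s['torque'],s['joint_positions'].round(2));goto([.529,-.1398,.36],-62.3)
save('scene','s10');save('wrist','w10')
im=load('s10')[0];cv2.imwrite('pics/s10c.png',cv2.resize(im[60:360,260:560,::-1],None,fx=2,fy=2,interpolation=2))"
```

```text
time: 19.75
position: [0.5455, 0.1978, 0.3604]
tool_rot: [-3.05, -0.752, -0.0]
ft_force: [-0.4, 0.4, -3.7]
grip_width: 0.218
[-0.36256804  0.35998142 -3.68770907] [-0.1330511   0.17955957  0.00130961] [-0.82  0.14  0.48  1.44 -0.07  1.57 -1.42]
shift mm [-171.6  291.2    0.4] turn [ 0.     -0.0002  0.0001] cur y ang -62.29 pos [0.5455 0.1978 0.3604] t 19.75
```

View pics/s10c.png

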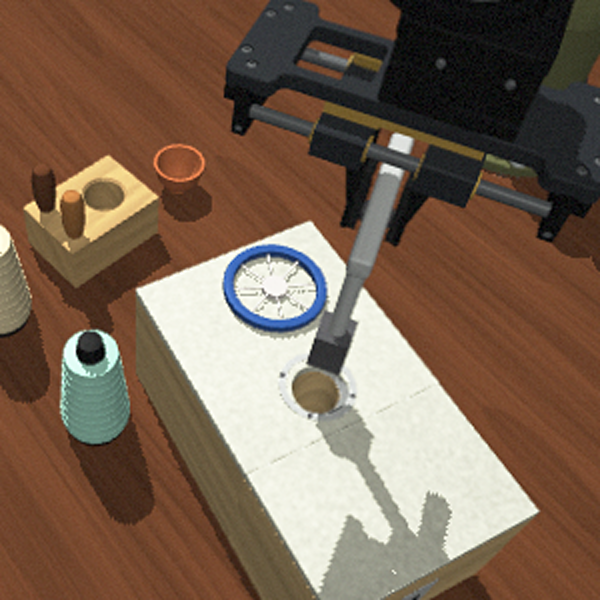

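View pics/w10.png

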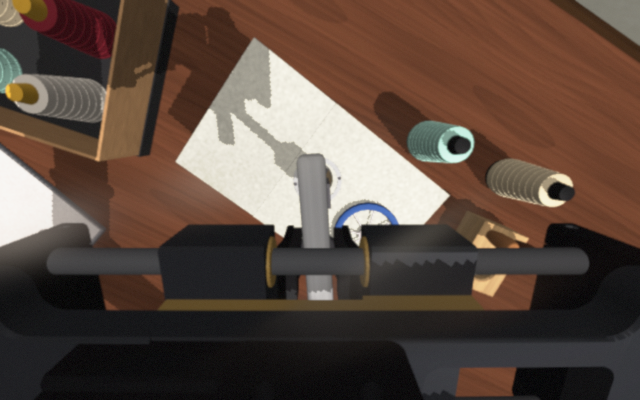

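```bash
python3 - <<'E'
from h import *
m=load('s10')[1]
for z in (.1885,.2145,.36): print(z,(proj(m,[.5455,.1978,z])-[260,60])*2)
E
python3 -m handwheel '[[-35,60,0,0,0,0,1],[-65,110,0,0,0,0,1],[-95,160,0,0,0,0,1],[-125,210,0,0,0,0,1],[-150,255,0,0,0,0,1],[-172,291,0,0,0,0,1],[-172,291,0,0,0,0,1],[-172,291,0,0,0,0,1]]' 50
python3 -c "
from h import *
s=ctrl.get_state();goto([.529,-.1398,.36],-62.3)
save('scene','s11');save('wrist','w11');save('top','t11')
c=lambda i,x,y,w,h:cv2.resize(i[y:y+h,x:x+w,::-1],None,fx=4,fy=4,interpolation=2)
cv2.imwrite('pics/c11.png',np.hstack([c(load('s11')[0],260,60,100,150),c(load('t11')[0],340,150,100,150)]))"
```

```text
0.1885 [325.39278598 355.8663038 ]
0.2145 [331.80822626 337.64045578]
0.36 [377.2395076  208.07646453]
time: 20.85
position: [0.5284, -0.1389, 0.3597]
tool_rot: [-3.049, -0.753, 0.001]
ft_force: [0.7, 0.4, -3.6]
grip_width: 0.217
shift mm [ 0.1  1.1 -0.3] turn [-0.0014  0.0004  0.0006] cur y ang -62.27 pos [ 0.5284 -0.1389  0.3597] t 20.85
```

View pics/c11.png

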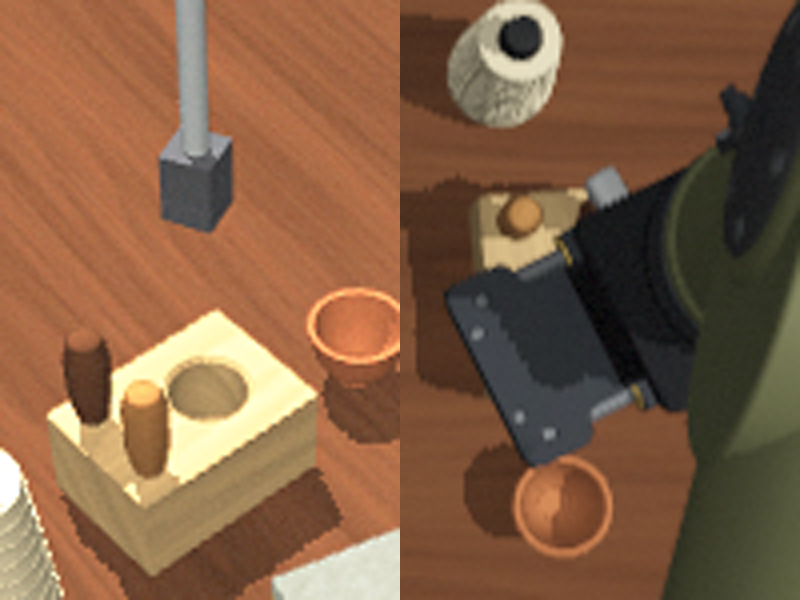

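View pics/w11.png

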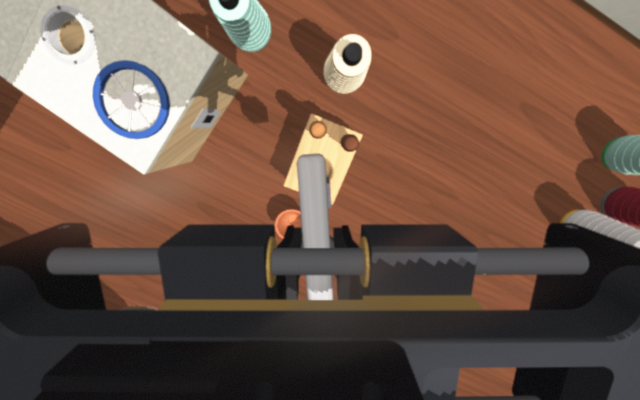

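```bash
python3 - <<'E'
from h import *
m=load('s11')[1]
p=proj(m,[.529,-.1398,.06]); print('hole pred',p,'meas 312 157.3 ; bias at plinth +0.8 +1.0')
s=load('s11')[1]; c=np.array([.5288,-.139]); z=.36-.1715
for t in (0,90,180,270):
    a=np.radians(-62+90+4.5+t+45); q=c+.01838*np.array([np.cos(a),np.sin(a)])
    print((proj(m,[*q,z])-[260,60])*4)
print('center',(proj(m,[*c,z])-[260,60])*4)
E
```

```text
hole pred [310.88689964 155.8887789 ] meas 312 157.3 ; bias at plinth +0.8 +1.0
[210.90411118 229.43188612]
[232.12752056 195.36583374]
[183.30135003 181.87413173]
[161.37133975 215.44458748]
center [196.92796873 205.35026307]
```

Predicted socket corners and hole centre agree with the picture to about a pixel (socket tip at crop (210,231), hole at (208,390)). I lower the key into the tool block.

```bash
python3 -m handwheel '[[0,0,30,0,0,0,1],[0,0,60,0,0,0,1],[0,0,90,0,0,0,1],[0,0,110,0,0,0,1],[0,0,120,0,0,0,1],[0,0,120,0,0,0,1],[0,0,120,0,0,0,1]]' 45
python3 -c "
from h import *
goto([.5289,-.1394,.2355],-62.3)"
python3 -m handwheel '[[0,0,4,0,0,0,1],[0,0,8,0,0,0,1],[0,0,12,0,0,0,1],[0,0,12,0,0,0,1]]' 25
```

```text
time: 21.88
position: [0.5293, -0.1396, 0.2415]
tool_rot: [3.049, 0.753, 0.003]
ft_force: [-0.2, 0.8, -3.0]
grip_width: 0.218
shift mm [-0.2 -0.3  6. ] turn [ 0.0009 -0.0015  0.0008] cur y ang -62.26 pos [ 0.5293 -0.1396  0.2415] t 21.875
time: 22.38
position: [0.5283, -0.1396, 0.2281]
tool_rot: [-3.05, -0.752, 0.001]
ft_force: [-0.3, 0.0, -2.6]
grip_width: 0.226
```

```bash
python3 -m handwheel '[[0,0,6,0,0,0,1],[0,0,12,0,0,0,1],[0,0,18,0,0,0,1],[0,0,24,0,0,0,1],[0,0,30,0,0,0,1],[0,0,36,0,0,0,1],[0,0,41,0,0,0,1],[0,0,41,0,0,0,1]]' 25
```

```text
time: 23.38
position: [0.5283, -0.1396, 0.1871]
tool_rot: [-3.05, -0.752, 0.001]
ft_force: [0.4, -0.2, -2.7]
grip_width: 0.225
```

```bash
python3 -m handwheel '[[0,0,1,0,0,0,1],[0,0,2,0,0,0,1],[0,0,2.5,0,0,0,1],[0,0,3,0,0,0,1],[0,0,3,0,0,0,1]]' 20
```

```text
time: 24.0
position: [0.5286, -0.1396, 0.1846]
tool_rot: [-3.05, -0.753, -0.0]
ft_force: [-0.3, 0.2, -3.7]
grip_width: 0.227
```

```bash
python3 -m handwheel '[[0,0,0.7,0,0,0,1],[0,0,1.3,0,0,0,1],[0,0,1.3,0,0,0,1]]' 12
python3 -c "
from h import *
print(ctrl.get_state()['ft_force'])"
```

```text
time: 24.38
position: [0.5289, -0.1397, 0.1836]
tool_rot: [3.05, 0.753, 0.001]
ft_force: [-0.5, 0.1, 0.1]
grip_width: 0.228
[-0.46548875  0.07735317  0.10346484]
```

The weight is off the gripper (0.1 N), so the key stands on the floor. Releasing it gently.

```bash
python3 -m handwheel '[[0,0,0,0,0,0,0.5],[0,0,0,0,0,0,0.3],[0,0,0,0,0,0,0],[0,0,0,0,0,0,-0.2],[0,0,0,0,0,0,-0.3],[0,0,0,0,0,0,-0.3]]' 5
python3 -c "
from h import *
print(ctrl.get_state()['ft_force']);im,m=save('wrist','w12')"
```

```text
time: 25.12
position: [0.5286, -0.1397, 0.1833]
tool_rot: [-3.05, -0.752, -0.0]
ft_force: [1.0, 0.8, 0.5]
grip_width: 0.632
[0.95756892 0.81237011 0.45780083]
```

View pics/w12.png

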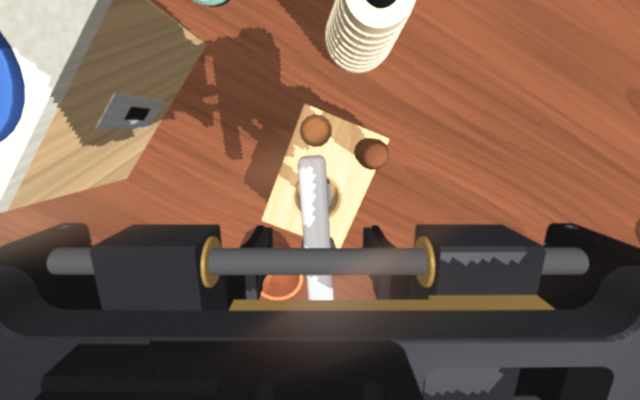

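The jaws are clear on both sides: the bar is at column 312, the fingers at 265 and 370. I go straight up and aside, then check with the cameras.

```bash
python3 -m handwheel '[[0,0,-15,0,0,0,-0.3],[0,0,-45,0,0,0,-0.3],[0,0,-90,0,0,0,-0.3],[0,0,-130,0,0,0,-0.3],[-50,0,-150,0,0,0,-0.3],[-100,0,-150,0,0,0,-0.3],[-100,0,-150,0,0,0,-0.3]]' 
python3 -c "
from h import *
print(ctrl.get_state()['ft_force']);save('wrist','w13');save('scene','s13');save('top','t13')
c=lambda i,x,y,w,h,k:cv2.resize(i[y:y+h,x:x+w,::-1],None,fx=k,fy=k,interpolation=2)
cv2.imwrite('pics/c13.png',np.hstack([c(load('s13')[0],260,80,115,125,3),c(load('w13')[0],220,0,130,125,3)]))
"
```

```text
time: 26.05
position: [0.4377, -0.1895, 0.3353]
tool_rot: [-3.051, -0.744, -0.007]
ft_force: [-0.1, 0.1, -0.1]
grip_width: 0.648
[-0.14898728  0.11301442 -0.09579619]
```

View pics/s13.png

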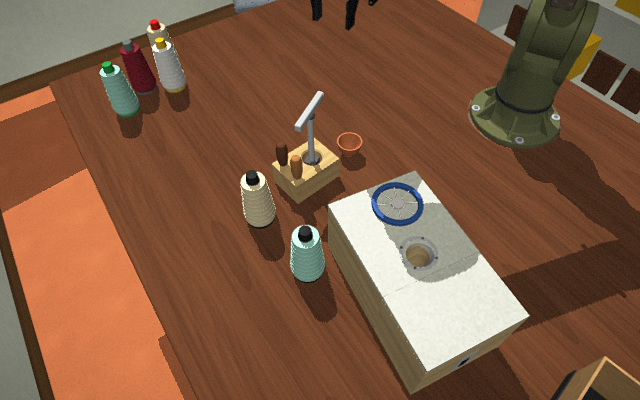

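View pics/w13.png

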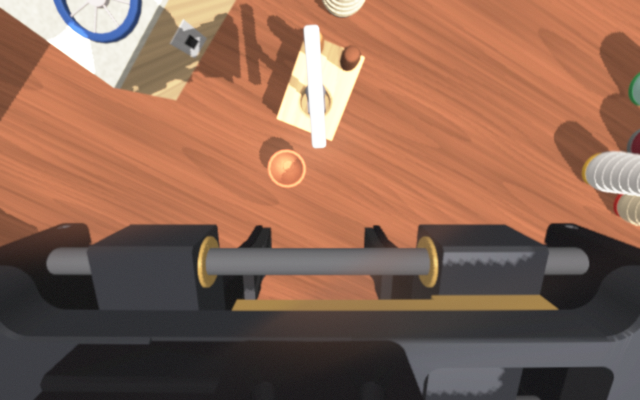

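View pics/t13.png

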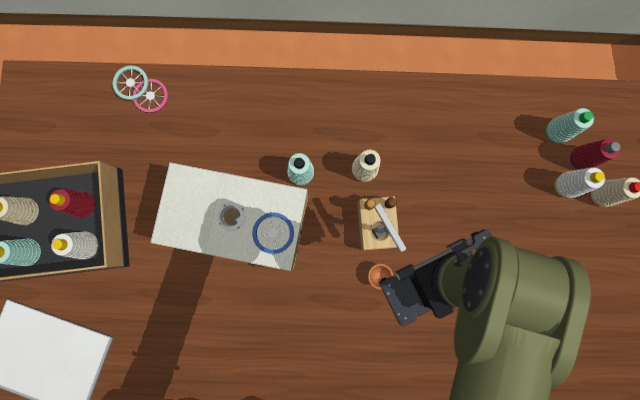

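```bash
python3 - <<'E'
from h import *
m=load('w13')[1]; im=load('w13')[0]
P=[onz(m,q,.198) for q in ((312.5,27),(319.5,146))]; print('bar c',np.mean(P,0),'len',np.linalg.norm(P[0]-P[1]))
for c,n in ((cv2.cvtColor(load(f)[0],cv2.COLOR_RGB2GRAY),f) for f in ('w1','w9')):
    if n=='w1': r=c[90,335:375].astype(float); 
    else: r=c[95,290:350].astype(float)   # crop y190 -> row 95
    print(n,r.astype(int))
print('hole',onz(m,(316,100),.06))
E
```

```text
bar c [ 0.52886309 -0.14199522  0.198     ] len 0.1057506901078516
w1 [238 239 239 240 239 238 237 237 238 239 239 236 237 236 237 238 236 221
 153  88  72  93 143 194 223 228 229 231 232 232 232 231 232 233 233 232
 231 231 232 232]
w9 [228 229 222 219 220 220 226 234 235 223 198 192 198 187 167 160 161 160
 162 160 159 157 157 158 157 156 157 158 158 158 160 158 159 157 157 155
 154 154 153 153 153 153 156 156 155 150 141 140 146 154 157 158 156 155
 154 155 154 153 154 154]
hole [ 0.53117824 -0.13984973  0.06      ]
```

```bash
python3 -m handwheel '[[0,0,0,0,0,0,-0.3],[0,0,0,0,0,0,-0.3]]'; python3 -c "
from h import *
print(ctrl.close_job())"
```

```text
time: 26.45
position: [0.4406, -0.1856, 0.333]
tool_rot: [3.049, 0.754, -0.002]
ft_force: [-0.4, 0.5, -0.9]
grip_width: 0.652
the job is handed in; nothing more can be done
None
```

The job is handed in at 26.5 s of the 72 s allowed: the modules are locked together and the key is back in the tool block. The interface gives no verdict.

- **Locking:** The wrist camera showed the square stem at the bottom of the hole, so I set the key to its angle. It slid over the stem to the floor on the first try, with almost no resistance. I turned it about 114° clockwise. The torque, which had stayed around 0.2 N m or below, then jumped to 0.58 N m at the hard stop.
- **Gap:** After the turn, the gap is a hairline in the wrist picture, about 0.2 mm by a rough estimate from line darkness.
- **Key:** It was set down until the gripper carried no weight, then released. The pictures show it standing upright in its hole. The final wrist view puts the crossbar centre about 3 mm from the hole's axis, within the 9 mm allowed.
- **Bystanders:** By eye, the cones, bowl and ring stand where they began in the scene and top views. The gripper was clear, with about zero force on the wrist.

**Disagreements:**
- The scene and top cameras differed by up to about 5 mm, so I used the wrist camera for the final positions.
- At the stop, the crossbar twisted a few degrees in the jaws. That only changed how the key is turned in its block.

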